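# Press a pin home with a locking clamp and release it

### The arm

A 6-joint arm with a two-finger parallel gripper is mounted at the origin on a cart in front of the work surface, level with it; the furniture and walls round the work are solid. World frame = base frame: x ahead of the robot, y to its left, z up, the work surface at z = 0. Lengths are in m, angles in rad, forces in N, time in s.
With the tool pointing down it reaches from about 0.375 to 0.925 m from the base axis. Payload 5.7 kg.
Tool frame: the origin (TCP) lies between the finger pads; the fingertips stand 8 mm ahead of it and the grasp point (between the pads) lies 11 mm behind it; z points along the fingers, y is the line along which they close (so a half turn about z gives the same grasp; the last joint's range is limited). The gripper opens to 88 mm and grips with 3 to 60 N. Pads are 20 mm wide; open, the fingers measure 115 mm over their backs; the gripper's body (75 mm by 178 mm) begins 61 mm behind the grasp point.
Start: joints at [-0.115, 0.359, 1.51, -0, 1.272, -0.115], TCP at [0.6, -0, 0.231] pointing down, gripper open.
Joint ranges: [-2.97, 2.97], [-1.01, 2.36], [0.21, 2.38], [-0.96, 4.11], [0.2, 2.71], [-2.98, 2.98]. Speed limits (rad/s): [2.39, 2.39, 3.14, 3.14, 3.14, 3.14].

### API

Orientations are given as a unit quaternion [x, y, z, w].
In Python, from plant import monitor, viewer, job, search_frame, trace, pinpoint gives the robot as it stands. The module is installed in compiled form; this text tells all that it offers.
- The arm moves only by the shell command python3 -m jog 'ROWS' [FORCE]. ROWS is JSON, one flat list of numbers, 5 for each row, row after row: the closure, from 0 (fully open) to 1 (shut), then the shift along the world's x, y, z in mm, then the turn about the world's z in degrees. In form: [fingers, dx, dy, dz, twist, fingers, dx, dy, dz, twist, ...]. A call has exactly 8 rows; each row shifts and turns the commanded pose from where the row before left it; what a row does not reach is not made up. A row lasts 1/12 s, in which the tool goes at most 41.7 mm and 7.16 degrees, less where a joint would pass 70% of its speed; a pose out of reach is approached as far as the arm can. A call is refused whole if a number of a shift passes 41.7 or a number of a turn 7.16, either way. A call with a gripper value outside its range is refused whole. The fingers move at their own pace and stop on an object; FORCE is the grip in N (left out, the last holds). Time passes only in rows, so rows that do not move let the fingers close, or fill a call up. It gives the time, the measured TCP pose, the force, the opening and the grip force at its end, in the units of the state.
- monitor.get_obs(): the state, without advancing time (a new reading comes with each control period).
- viewer.get_image(name): name is "scene" or "side" or "wrist"; returns a dict with "frame" (480x640x3 uint8, red, green, blue), "depth" (480x640 float32, m along the optical axis (not along the pixel's ray), 0 where there is no reading), "fx", "fy", "cx", "cy" (pixels), "eye" and "attitude" of the camera in the world. Camera axes: x right, y down, z forward; pixel columns grow to the right and rows downward; lengths in m; the calibration is good to about 2 mm. A picture is of the moment at which its call begins.
- job.job_done(): hands the job in; it is judged then, once.
Trained networks look in a picture, given as the dict that the camera call returned (one of the last four; its "shot" number tells which), for a name from the list of things; names that differ only in an ending like _2 or _b are one class to them, and where a whole thing is asked for, a point or a joint stands for the part that bears it (a point fixed in the world has none). Each returns a list of dicts, best first, with "confidence" (0 to 1); they miss things now and then, are a little off and sometimes report something else, mostly with a low value. They report only what shows in the picture. A call takes as long as a camera call.
- search_frame(label, picture): "location" ([x, y, z] in m, in world coordinates, good to about 4 mm: the middle of the surface that is visible of it).
- trace(label, picture): "mask" (480x640 bool, what is visible of it).
- pinpoint(label, picture): "location" ([x, y, z] in m, in world coordinates, good to about 4 mm: a listed point, or the origin of a listed thing).
The state is a dict: "time_s": time; "q": joint angles; "joint_velocities": joint speeds; "joint_torque": joint torques, N m; "eef_pos": TCP position; "orientation": TCP orientation; "ft_force": force on the tool from outside, world axes, zero at the start; "wrist_torque": the same for the moment, N m; "width": finger opening in m; "finger_force": force on a finger pad.
Only numpy, scipy, OpenCV 4.12 (cv2) and the standard library are available. Lean on these libraries where they do the work, as an engineer would, in place of code of your own. Each camera call takes 0.05 s, during which the arm holds its last target. There are 200 camera calls.

### The job

The bench-mounted locking clamp holds a plastic housing whose metal pin still stands proud. Squeeze the clamp's movable handle in towards its fixed handle until it goes over centre, the pin is pressed fully home and the clamp stays locked by itself when you let go; feel for the handle coming up against its stop and do not force it. Then swing the small release lever behind the handle outward, away from the fixed handle, until the clamp springs wide open, leaving the pin home and the things lying around undisturbed.

Things in the scene. Friction and masses are not known exactly. Their poses are not given: they have to be found in the camera images.
- clamp: Fixed steel clamp like locking pliers lying on their side, on a dark base plate 185 x 110 x 12 mm. Origin on the worktop below the handle's hinge. +x points from the handles to the jaws, +y from the movable to the fixed handle, z up; hinge axes vertical. The base plate ends at x = -50 mm; behind that the space under and beside the handles is free. No part is higher than 97 mm.
- fixed_handle (a point): Point on the fixed handle, 70 mm above the worktop: a bar along the clamp's x, 10 mm wide (y), 18 mm high, from x = 0 to -95 mm at y = +12 mm of the clamp; an adjusting knob (13 mm) on its end reaches x = -112 mm.
- handle: Movable handle: bar 10 mm wide, 16 mm high (62 to 78 mm above the worktop), 95 mm long, along its own -x from its hinge (origin, at x = 0, y = -14, z = 70 mm of the clamp). At the start it stands swung out to -y by 0.2 to 0.65 rad, partly in free play. Swinging it towards +y takes up the play, then closes the jaw. Let go before the centre point, it springs open again.
- handle_grip (a point): Where to press: on the movable handle's black sleeve, 68 mm from its hinge, 70 mm above the worktop, mid-bar (outer face 5 mm further out). Resistance is 1 N in the play, then 3 to 9 N, nothing at the centre point; then it snaps on about 5 mm to a hard stop. The travel to the centre, 20 to 30 mm, and where it ends (+-11 mm) depend on a hidden screw setting: go by feel. Over 25 N damages the clamp.
- lever_tab (a point): Centre of the release lever's upright tab: 14 mm long, 10 mm wide (across the lever), 36 mm high (60 to 96 mm above the worktop), about 150 mm behind the clamp's hinge, behind both handles and free on all sides. The lever swings inward as the handle closes the jaw: the tab stands at about y = -46 mm of the clamp when open, +13 mm when locked.
- pin: Brass pin, head 14 mm in diameter, in the grey housing on the fixed jaw. Origin: centre of the head's outer face, 70 mm above the worktop, at x = 110 mm of the clamp and y = -13 to -12 mm at the start (proud), y = -9 mm fully home. Pressed along +y by a sprung pad on the moving jaw as the handle closes; stays where it is pushed. The locked clamp presses on it with about 15 N.
- release_lever (a joint): Angle of the release lever, rad: 0 at rest (light spring), at most 0.8; grows as the tab, 65 mm from the lever's pivot, swings towards -y of the clamp. With the clamp locked it swings freely about 0.07 rad, then levers the handle back over centre at about 0.4 rad (tab moved about 50 mm, 2 to 4 N). The clamp then springs open, taking handle and tab along.
- relay: Bystander: upright plug-in relay, 29 x 23 x 36 mm, origin at the centre of its underside. Not to be disturbed.
- bnc_adapter: Bystander: metal tee connector, 29 x 38 x 14 mm, origin at its underside. Not to be disturbed.
- bearing: Bystander: ball bearing, 42 mm diameter, 13 mm high, origin at its underside. Not to be disturbed.

How it is judged:
On the way, in this order (a step that is already met when the one before it is completed fails the run):
1. the clamp is locked and stays so with the hand off: pin home (within 0.6 mm), pressed with more than 7 N, no finger on the handle (y of pin in the frame of clamp above -0.0096 m and contact force between pin and anything else above 7 N and contact force between each of the fingers, the arm and handle below 0.3 N), for 0.3 s.
2. the release lever is swung more than 0.15 rad while the clamp is still locked (value of joint release_lever above 0.15 rad and contact force between pin and anything else above 5 N).
At the end, for the whole second after the job is handed in: The pin is home (within 0.6 mm), the clamp is sprung open again with nothing pressing on the pin and the lever tab swung back out (more than 35 mm to the -y side of the clamp's middle line), the release lever is back at rest (under 0.1 rad) and nothing moves (y of pin in the frame of clamp above -0.0096 m and contact force between pin and anything else below 0.1 N and y of lever_tab in the frame of clamp below -0.035 m and value of joint release_lever below 0.1 rad and angular speed of handle below 0.2 rad/s); the robot touches nothing.
It fails at once if more than 25 N is put on any part of the clamp (contact force between any of the fingers, the arm and clamp above 25 N).
It fails at once if a bystander is moved by more than 15 mm (distance of any of relay, bnc_adapter, bearing from where it was at the start of the episode above 0.015 m).
It also fails if it takes over 45 s, if anything falls off the work surface, if the arm or the gripper's body presses on something with over 40 N, if the wrist force passes 120 N, or if a joint passes its speed limit or range.

## Working session

There is one attempt and no reset: what is moved stays moved. The work goes in short steps, Python scripts to look and compute and a shell command to move; the robot and the scene stay as the last step left them, time stands still between calls to the robot, and variables do not carry over. Pictures are saved under pics/ and viewed, at most 10 in all, crops included, and the job is handed in when it is done.

```bash
mkdir -p pics; python3 - <<'E'
from plant import *
import cv2,numpy as np
o=monitor.get_obs();print(o['time_s'],o['eef_pos'],o['orientation'],o['width'],o['ft_force'])
ims=[]
for c in ["scene","side"]:
    p=viewer.get_image(c);ims.append(p['frame'])
    print(c,np.round(p['eye'],3),np.round(p['attitude'],3))
    for n in ["clamp","handle","fixed_handle","handle_grip","lever_tab","pin","relay","bnc_adapter","bearing"]:
        r=pinpoint(n,p)
        print(n,[(np.round(a['location'],4).tolist(),round(a['confidence'],2)) for a in r[:2]])
for c,i in zip("ab",ims): cv2.imwrite(f"pics/{c}.png",i[:,:,::-1])
E
```

```text
0.0 [5.99330964e-01 5.97076544e-05 2.29842406e-01] [ 7.07106811e-01  7.07106194e-01 -5.46165556e-04 -7.00214136e-04] 0.08807592095710881 [1.08957216 0.28048387 0.14913707]
scene [ 0.071 -0.548  0.848] [ 0.877 -0.254  0.12  -0.39 ]
clamp [([0.6301, 0.0819, 0.0011], 0.82)]
handle [([0.6244, 0.0666, 0.0664], 0.83)]
fixed_handle [([0.5628, 0.1026, 0.0684], 0.82)]
handle_grip [([0.5581, 0.0542, 0.0696], 0.83), ([0.3858, 0.3088, -0.0001], 0.52)]
lever_tab [([0.4757, 0.0593, 0.0799], 0.68)]
pin [([0.476, 0.0574, 0.079], 0.59)]
relay [([0.5052, 0.2978, -0.0021], 0.75)]
bnc_adapter [([0.5757, 0.2989, 0.0021], 0.65)]
bearing [([0.3861, 0.3092, 0.0015], 0.51)]
side [ 0.234 -0.41   0.745] [ 0.895 -0.239  0.094 -0.366]
clamp [([0.626, 0.0775, -0.0006], 0.89)]
handle [([0.6251, 0.0653, 0.0709], 0.74)]
fixed_handle []
handle_grip [([0.5559, 0.0503, 0.0671], 0.83)]
lever_tab [([0.4744, 0.0603, 0.0771], 0.65)]
pin [([0.3828, 0.3036, 0.0025], 0.72), ([0.7344, 0.0483, 0.0735], 0.45)]
relay [([0.5109, 0.2966, 0.002], 0.61)]
bnc_adapter [([0.5691, 0.2896, -0.0014], 0.7)]
bearing [([0.3847, 0.3007, 0.0011], 0.69), ([0.5117, 0.2989, 0.0], 0.21)]
```

View pics/a.png

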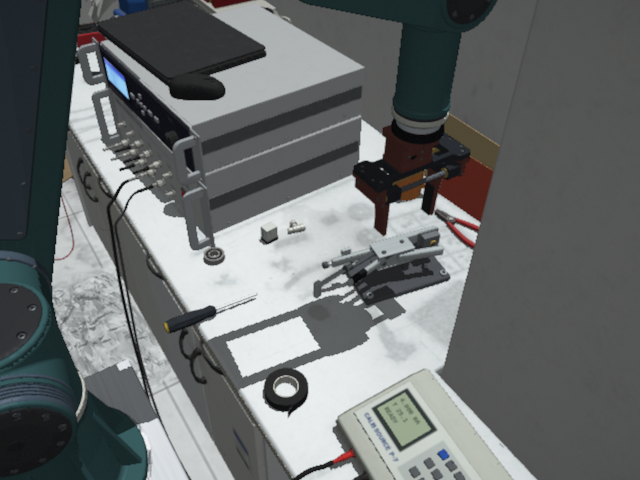

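View pics/b.png

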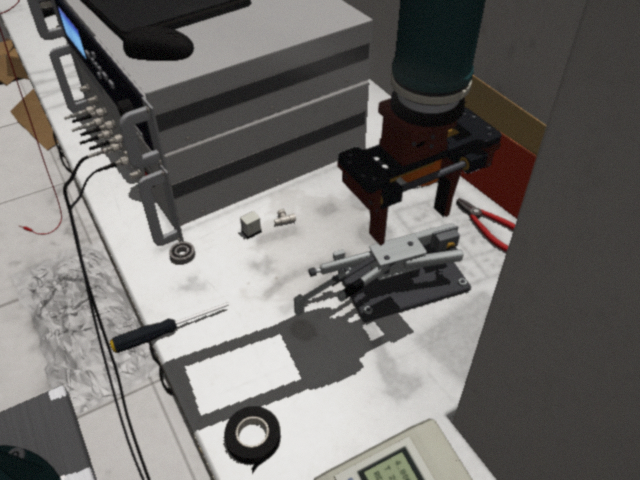

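The scene shows the clamp with its handles pointing at the robot (about px 330,270 in the scene picture) and the jaws at 430,240. The lever tab is at 320,288. The relay, tee and bearing lie well away to the +y side (270,232 / 295,227 / 214,255). The detections fit a clamp yaw of about -0.165 rad and a handle angle of about 0.36. I'll push along world +y with the fingers closed, starting outside the sleeve.

```bash
python3 -m jog '[1,-5,1.5,-20,0,1,-5,1.5,-20,0,1,-5,1.5,-20,0,1,-5,1.5,-20,0,1,-5,1.5,-20,0,1,-5,1.5,-20,0,1,-5,1.5,-20,0,1,-7,1.5,-18,0]' 10; python3 -m jog '[1,0,2,0,0,1,0,2,0,0,1,0,1,0,0,1,0,1,0,0,1,0,1,0,0,1,0,1,0,0,1,0,0,0,0,1,0,0,0,0]'
```

```text
time_s: 1.67
eef_pos: [0.5581, 0.012, 0.0717]
orientation: [0.707, 0.707, 0.0, 0.0]
ft_force: [-0.0, 0.3, 0.6]
width: 0.0378
finger_force: 0.0
time_s: 2.33
eef_pos: [0.5583, 0.02, 0.073]
orientation: [0.707, 0.707, 0.0, 0.0]
ft_force: [0.3, 0.0, -0.1]
width: 0.0003
finger_force: 0.0
```

```bash
python3 - <<'E'
from plant import *
import cv2,numpy as np
ims=[]
for c in ["side","wrist"]:
    p=viewer.get_image(c);ims.append(p['frame'])
    for n in ["handle","handle_grip","lever_tab","pin"]:
        r=pinpoint(n,p)
        print(c,n,[(np.round(a['location'],4).tolist(),round(a['confidence'],2)) for a in r[:2]])
cv2.imwrite("pics/c.png",np.hstack([cv2.resize(ims[0][150:390,200:520],(400,300)),cv2.resize(ims[1],(400,300))])[:,:,::-1])
E
```

```text
side handle []
side handle_grip [([0.5563, 0.0538, 0.0684], 0.39), ([0.3824, 0.305, 0.0025], 0.2)]
side lever_tab [([0.4752, 0.0612, 0.0777], 0.57)]
side pin [([0.7344, 0.0463, 0.0731], 0.61)]
wrist handle [([0.559, 0.0543, 0.0718], 0.17)]
wrist handle_grip [([0.557, 0.0533, 0.0723], 0.69)]
wrist lever_tab [([0.4726, 0.0603, 0.081], 0.77)]
wrist pin []
```

View pics/c.png

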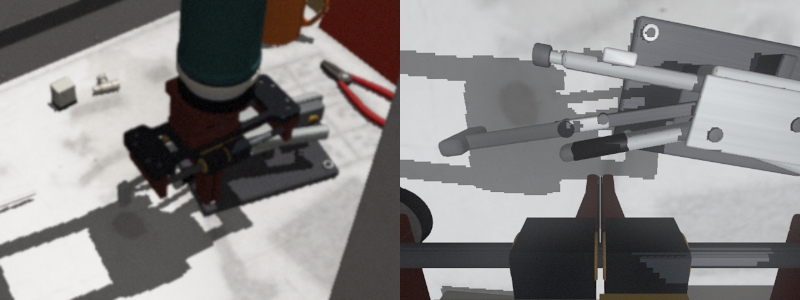

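The wrist half shows the closed fingers (px 600,190) just outside the black sleeve (590,150). The lever tab is at 455,147, clear of the fingers, so I can push now.

```bash
python3 -m jog '[1,0,2,0,0,1,0,2,0,0,1,0,2,0,0,1,0,2,0,0,1,0,2,0,0,1,0,1,0,0,1,0,1,0,0,1,0,0,0,0]'|grep -E 'eef|ft_'; python3 -m jog '[1,0,1,0,0,1,0,1,0,0,1,0,1,0,0,1,0,1,0,0,1,0,1,0,0,1,0,1,0,0,1,0,0,0,0,1,0,0,0,0]'|grep -E 'eef|ft_'
```

```text
eef_pos: [0.558, 0.0322, 0.0726]
ft_force: [0.0, 0.5, 0.5]
eef_pos: [0.558, 0.0381, 0.0726]
ft_force: [-0.3, 0.1, 0.2]
```

```bash
python3 -m jog '[1,0,1,0,0,1,0,1,0,0,1,0,1,0,0,1,0,1,0,0,1,0,1,0,0,1,0,0,0,0,1,0,0,0,0,1,0,0,0,0]'|grep -E 'eef|ft_'; python3 -m jog '[1,0,1,0,0,1,0,1,0,0,1,0,1,0,0,1,0,1,0,0,1,0,0,0,0,1,0,0,0,0,1,0,0,0,0,1,0,0,0,0]'|grep -E 'eef|ft_'
```

```text
eef_pos: [0.5581, 0.0431, 0.0726]
ft_force: [0.2, -0.3, 0.3]
eef_pos: [0.5577, 0.0466, 0.0726]
ft_force: [-0.4, -5.1, 0.4]
```

```bash
python3 -m jog '[1,0,1,0,0,1,0,1,0,0,1,0,1,0,0,1,0,1,0,0,1,0,0,0,0,1,0,0,0,0,1,0,0,0,0,1,0,0,0,0]'|grep -E 'eef|ft_'; python3 -m jog '[1,0,1,0,0,1,0,1,0,0,1,0,1,0,0,1,0,1,0,0,1,0,0,0,0,1,0,0,0,0,1,0,0,0,0,1,0,0,0,0]'|grep -E 'eef|ft_'
```

```text
eef_pos: [0.5573, 0.0504, 0.0725]
ft_force: [-2.7, -5.9, 1.0]
eef_pos: [0.5571, 0.0543, 0.0725]
ft_force: [-2.7, -6.0, 1.1]
```

```bash
python3 -m jog '[1,0,1,0,0,1,0,1,0,0,1,0,1,0,0,1,0,1,0,0,1,0,0,0,0,1,0,0,0,0,1,0,0,0,0,1,0,0,0,0]'|grep -E 'eef|ft_'; python3 -m jog '[1,0,1,0,0,1,0,1,0,0,1,0,1,0,0,1,0,0,0,0,1,0,0,0,0,1,0,0,0,0,1,0,0,0,0,1,0,0,0,0]'|grep -E 'eef|ft_'
```

```text
eef_pos: [0.557, 0.0583, 0.0724]
ft_force: [-2.5, -5.9, 1.4]
eef_pos: [0.5577, 0.0621, 0.0725]
ft_force: [-2.3, -1.8, 0.1]
```

```bash
python3 -m jog '[1,0,1,0,0,1,0,1,0,0,1,0,0,0,0,1,0,0,0,0,1,0,0,0,0,1,0,0,0,0,1,0,0,0,0,1,0,0,0,0]'|grep -E 'eef|ft_'; python3 - <<'E'
from plant import *
import numpy as np,cv2
p=viewer.get_image("wrist")
for n in ["handle_grip","lever_tab"]:
    for a in pinpoint(n,p)[:1]:
        d=np.array(a['location'])-[.628,.08,0];t=.165
        print(n,np.round(a['location'],4),"clamp",np.round([np.cos(t)*d[0]-np.sin(t)*d[1],np.sin(t)*d[0]+np.cos(t)*d[1]],4),a['confidence'])
print(monitor.get_obs()['ft_force'])
cv2.imwrite("pics/d.png",p['frame'][:,:,::-1])
E
```

```text
eef_pos: [0.5581, 0.064, 0.0727]
ft_force: [-0.1, 0.1, -0.1]
handle_grip [0.5606 0.0863 0.0715] clamp [-0.0675 -0.0049] 0.68
lever_tab [0.4835 0.1181 0.079 ] clamp [-0.1488  0.0138] 0.74
[0.30698778 0.08125158 0.76172004]
```

View pics/d.png

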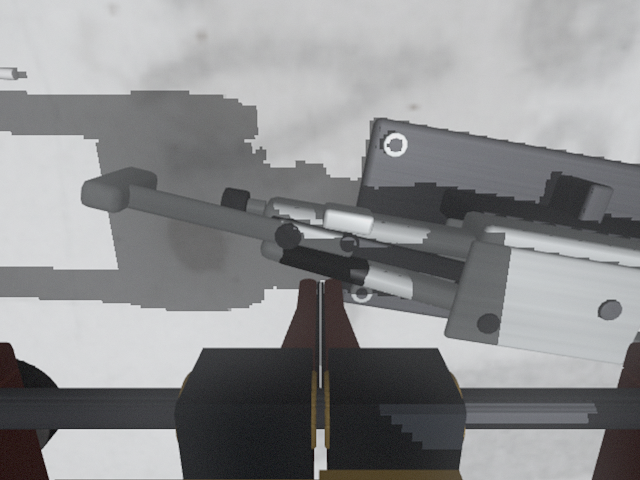

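The wrist picture shows the handle snapped away from the fingers (sleeve at 315,262, fingers at 322,290) and the tab at 105,190. The force is zero, so the clamp is locked. Next I'll back off, lift over and come down on the +y side of the tab.

```bash
python3 -m jog '[1,0,-10,0,0,1,0,0,26,0,1,0,0,26,0,1,-14,21,0,0,1,-14,21,0,0,1,-14,21,0,0,1,-14,21,0,0,1,-14,21,0,0]'|grep -E 'eef|ft_'; python3 -m jog '[1,0,0,0,0,1,0,0,0,0,1,0,0,-15,0,1,0,0,-15,0,1,0,0,-13,0,1,0,0,0,0,1,0,0,0,0,1,0,0,0,0]'|grep -E 'time|eef|ft_'; python3 - <<'E'
from plant import *
import numpy as np,cv2
p=viewer.get_image("wrist")
for n in ["handle_grip","lever_tab"]:
    for a in pinpoint(n,p)[:1]: print(n,np.round(a['location'],4),a['confidence'])
cv2.imwrite("pics/e.png",p['frame'][:,:,::-1])
E
```

```text
eef_pos: [0.4874, 0.1591, 0.1248]
ft_force: [0.7, 0.0, 0.4]
time_s: 10.32
eef_pos: [0.4889, 0.1583, 0.0821]
ft_force: [-0.9, -0.2, -0.0]
handle_grip [0.485  0.1204 0.0811] 0.54
lever_tab [0.4821 0.1179 0.0795] 0.55
```

View pics/e.png

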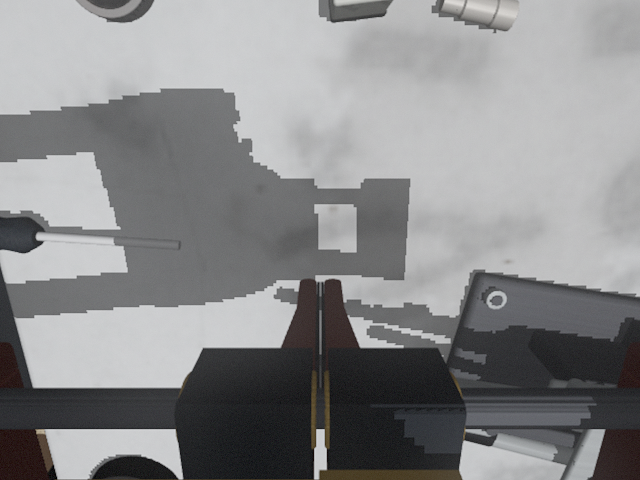

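The picture shows the fingers (322,285) down beside the clamp with the tab hidden behind them and the bystanders clear at the top. Pushing the tab towards -y.

```bash
python3 -m jog '[1,0,-3,0,0,1,0,-3,0,0,1,0,-3,0,0,1,0,-3,0,0,1,0,-3,0,0,1,0,-3,0,0,1,0,-2,0,0,1,0,-2,0,0]'|grep -E 'eef|ft_'; python3 -m jog '[1,0,-2,0,0,1,0,-2,0,0,1,0,-2,0,0,1,0,-2,0,0,1,0,-2,0,0,1,0,-2,0,0,1,0,0,0,0,1,0,0,0,0]'|grep -E 'time|eef|ft_'
```

```text
eef_pos: [0.488, 0.1367, 0.0816]
ft_force: [-0.3, 0.0, -0.0]
time_s: 11.8
eef_pos: [0.4879, 0.1249, 0.0816]
ft_force: [-1.3, 1.7, -0.1]
```

```bash
python3 -m jog '[1,0,-2,0,0,1,0,-2,0,0,1,0,-2,0,0,1,0,-2,0,0,1,0,-2,0,0,1,0,-2,0,0,1,0,0,0,0,1,0,0,0,0]'|grep -E 'time|eef|ft_'
```

```text
time_s: 12.47
eef_pos: [0.4884, 0.1127, 0.0817]
ft_force: [-0.2, 0.1, -0.4]
```

```bash
python3 - <<'E'
from plant import *
import numpy as np,cv2
p=viewer.get_image("side");q=viewer.get_image("wrist")
for k in (p,q):
  for n in ["handle_grip","lever_tab"]:
    for a in pinpoint(n,k)[:1]: print(n,np.round(a['location'],4),a['confidence'])
cv2.imwrite("pics/f.png",np.hstack([cv2.resize(p['frame'][150:390,200:520],(400,300)),cv2.resize(q['frame'],(400,300))])[:,:,::-1])
E
```

```text
handle_grip [0.5546 0.0621 0.066 ] 0.82
lever_tab [0.627  0.0662 0.0734] 0.69
```

View pics/f.png

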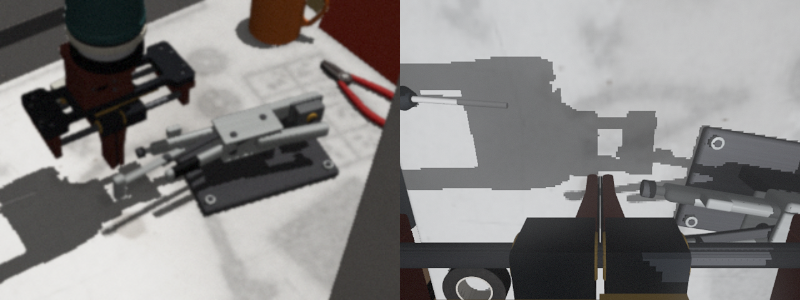

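The pictures show the handle swung back out (side half, 190,165) and no force on the fingers, so the clamp seems to have sprung open. I'll back off to +y, lift and verify.

```bash
python3 -m jog '[1,0,10,0,0,1,0,15,0,0,1,0,15,0,0,1,0,0,30,0,1,0,0,35,0,1,0,0,35,0,1,0,0,0,0,1,0,0,0,0]'|grep -E 'time|eef|ft_';  python3 -m jog '[1,0,-30,15,0,1,0,-30,15,0,1,0,-30,15,0,1,0,-30,15,0,1,0,-30,0,0,1,0,-10,0,0,1,0,0,0,0,1,0,0,0,0]'|grep -E 'time|eef|ft_'; python3 - <<'E'
from plant import *
import numpy as np,cv2
ims=[]
for c in ["scene","side","wrist"]:
  k=viewer.get_image(c);ims.append(k['frame'])
  for n in ["clamp","handle_grip","lever_tab","pin","relay","bnc_adapter","bearing"]:
    for a in pinpoint(n,k)[:1]:
        d=np.array(a['location'])-[.628,.08,0];t=.165
        print(c,n,np.round(a['location'],4),"clamp",np.round([np.cos(t)*d[0]-np.sin(t)*d[1],np.sin(t)*d[0]+np.cos(t)*d[1]],4),round(a['confidence'],2))
cv2.imwrite("pics/g.png",np.hstack([cv2.resize(ims[1][150:390,200:520],(400,300)),cv2.resize(ims[2],(400,300))])[:,:,::-1])
E
```

```text
time_s: 13.43
eef_pos: [0.4896, 0.154, 0.1837]
ft_force: [0.4, -1.3, -0.7]
time_s: 14.1
eef_pos: [0.487, -0.0064, 0.2402]
ft_force: [0.1, 0.6, 0.8]
scene clamp [ 0.6288  0.0817 -0.0032] clamp [0.0005 0.0018] 0.86
scene lever_tab [0.4746 0.0593 0.0783] clamp [-0.1479 -0.0456] 0.55
scene pin [0.7345 0.0511 0.0726] clamp [ 0.1098 -0.011 ] 0.52
scene relay [ 0.5035  0.2974 -0.0007] clamp [-0.1585  0.194 ] 0.59
scene bnc_adapter [0.576  0.3011 0.0051] clamp [-0.0876  0.2096] 0.65
scene bearing [0.3859 0.3049 0.0012] clamp [-0.2758  0.1821] 0.65
side clamp [ 6.299e-01  7.960e-02 -4.000e-04] clamp [ 0.0019 -0.0001] 0.83
side handle_grip [0.5572 0.1077 0.0671] clamp [-0.0744  0.0157] 0.72
side lever_tab [0.4751 0.0604 0.0793] clamp [-0.1476 -0.0444] 0.93
side pin [0.7347 0.0531 0.0722] clamp [ 0.1097 -0.009 ] 0.4
side relay [ 0.5102  0.2988 -0.0008] clamp [-0.1521  0.1965] 0.97
side bearing [0.3833 0.3057 0.0039] clamp [-0.2784  0.1824] 0.74
wrist clamp [ 0.6264  0.0829 -0.0022] clamp [-0.0021  0.0026] 0.8
wrist handle_grip [0.5565 0.0589 0.0697] clamp [-0.0671 -0.0326] 0.64
wrist lever_tab [0.4737 0.0581 0.0789] clamp [-0.1486 -0.0469] 0.59
wrist pin [0.7316 0.051  0.0724] clamp [ 0.107  -0.0116] 0.57
```

View pics/g.png

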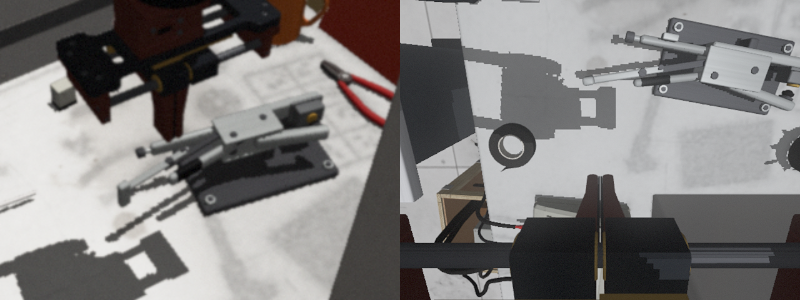

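The pictures show the clamp open with the tab out at y = -46 mm. The pin has moved about 4 mm inward, the bystanders are where they were, and the robot is clear.

```bash
python3 -c "
from plant import job;print(job.job_done())"
```

```text
the job is handed in; nothing more can be done
None
```

I locked the clamp and then released it by the lever. The last images show it sprung open with the pin apparently home and the bystanders undisturbed. The job is handed in, but no verdict came back, and pin seating and the lever angle while locked were not measured directly.

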